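# Touch off a bench block, then pin it

## Robot

A 6-joint arm with a two-finger parallel gripper is mounted at the origin on the work surface. World frame = base frame: x ahead of the robot, y to its left, z up, the work surface at z = 0. Lengths are in mm, angles in rad, forces in N, time in s.
With the tool pointing down it reaches from about 325 to 900 mm from the base axis. Payload 3.5 kg.
Tool frame: the origin (TCP) lies at the very end of the fingers, on their centre line; the grasp point (between the pads) lies 19 mm behind it; z points along the fingers, y is the line along which they close (so a half turn about z gives the same grasp; the last joint's range is limited). The gripper opens to 85 mm and grips with 20 to 120 N. Pads are 22 mm wide; open, the fingers measure 114 mm over their backs; the gripper's body (76 mm by 85 mm) begins 54 mm behind the grasp point. The pads swing forward as they close: fully open they stand 13 mm farther back than shut.
Start: joints at [0.997, 0.276, -0.026, 1.268, 0, 1.467], TCP at [283.505, 556.998, 231.313] pointing down, gripper open.
Joint ranges: [-3.12, 3.12], [-0.85, 1.88], [-1.08, 1.24], [-1.95, 2.15], [-1.57, 1.53], [-3.14, 3.14]. Speed limits (rad/s): [2.57, 2.57, 3.14, 3.14, 3.14, 3.14].

## Interface

Orientations are given as a 3x3 rotation matrix whose columns are the frame's x, y, z axes.
In Python, from plant import * gives the robot as it stands. Calls block until the motion is done:
- reach(position, orientation): joint-space move of the TCP to a pose.
- movel(position, orientation=None, velocity=150, stop_force=None): straight line of the TCP; orientation=None keeps the orientation; velocity is the mean speed in mm/s. With stop_force (N) it stops when the force on the tool has changed by that much, and returns True; else False.
- move_j(angles): joint-space move.
- gripper_open() and close(force=None): open the fingers fully, or close them until they stop; force is the grip in N (None keeps the last).
- wait(seconds).
- inverse_kinematics(position, orientation): joint angles nearest the present ones, or None.
- read_state(): the state.
- camera(name): name is "scene" or "top"; returns (picture, depth): 480x640x3 uint8, blue, green, red; 480x640 float32, mm along the optical axis (not along the pixel's ray), 0 where there is no reading.
- camera_info(name): a dict with "K" (3x3 intrinsics, pixels), "rvec" (rotation vector, rad) and "tvec" (3), from world to camera coordinates, as OpenCV has them. Camera axes: x right, y down, z forward; pixel columns grow to the right and rows downward; lengths in mm; the calibration is good to about 2 mm. A picture is of the moment at which its call begins. camera_info takes no time and is no camera call.
A pose or a line that the arm cannot do raises IKError and nothing moves.
- hand_in(): hands the job in; it is judged then, once.
The state is a dict: "time": time; "joint_positions": joint angles; "dq": joint speeds; "effort": joint torques, N m; "eef_pos": TCP position; "orientation": TCP orientation; "wrist_force": force on the tool from outside, world axes, zero at the start; "ft_torque": the same for the moment, N m; "grip_width": finger opening in mm; "grasp_force": force on a finger pad.
Only numpy, scipy, OpenCV 4.12 (cv2) and the standard library are available. Lean on these libraries where they do the work, as an engineer would, in place of code of your own. Each camera call takes 0.05 s, during which the arm holds its last target. There are 200 camera calls.

## Task

Lift the tall square-headed steel pin out of the wooden stand and, with its round shank, touch off the drilled steel bench block: rest the shank gently against the long side that faces the robot, first towards its left end as seen from the robot, then towards its right end, then against the block's left end face near its middle, holding each touch for about a second, pressing only lightly (about 3 N) so that the loose block does not shift. Then put the pin into the block's one large hole, fully home with its shoulder flush on the block and upright, and let go. Leave everything else on the bench where it is.

Things in the scene. Friction and masses are not known exactly. Their poses are not given: they have to be found in the camera images.
- block: grey steel block 60 (x) by 90 (y) by 34 mm high, about 1.3 kg, loose on the bench (some 10 N sideways may slide it). Origin: centre of its underside. Its -x long side faces the robot, +y is its left end; yaw within 0.4 rad. One large hole 13.2 mm wide, 31 deep, chamfered 0.8 mm, at x 8, y -20 mm; three small holes (7 mm) in a row at y 26 mm are unused
- block_hole (a point): centre of the mouth of the block's large hole, in its top face, 34 mm above the bench; 8 mm to +x and 20 mm to -y of the block's middle; axes as the block's
- pin: square-headed steel pin, 73 mm tall, 0.16 kg: round shank 12 mm in diameter, 28 mm long, below a square head 20 by 20 by 45 mm. Starts upright in one of the stand's two holes, shank fully in, its shoulder (underside of the head) on the stand's top, 40 mm above the bench. Origin: centre of the shank's lower end; z up the pin, x and y square to the head's flats
- pin_grip (a point): centre of the pin's square head (20 by 20 by 45 mm), where it is gripped: 50.5 mm above the shank's lower end, 22.5 mm above the shoulder; axes as the pin's, square to the flats
- pin_foot (a point): centre of the lower end of the pin's shank
- pin_shoulder (a point): centre of the underside of the pin's head (the shoulder), 28 mm above the shank's lower end
- stand: fixed pale wooden stand, 60 (x) by 110 (y) by 40 mm high, origin at the centre of its underside; two 15 mm holes, 27 mm either side of its middle along y, hold the two pins. The square head's flats are parallel to its sides; grip it across the stand's x, clear of the other pin. It lies left or right of the block, yaw within 0.3 rad
- round_pin: bystander: short steel pin with a round head 20 mm in diameter and 14 mm tall, standing in the stand's other hole (its top 54 mm above the bench); stays there. Origin: lower end of its shank
- ring_a: bystander: small brass finger ring lying flat, 23 mm across, 6 mm high
- ring_b: bystander: small brass finger ring lying flat, 23 mm across, 5 mm high, nearest the robot
- ring_box: bystander: small closed ring box, 50 by 50 by 38 mm
- hammer: bystander: hammer lying on the bench
- file: bystander: flat needle file lying on the bench, 150 by 9 by 6 mm
- jar: bystander: small glass jar with a lid, 60 mm across, 65 mm high
Things that resemble listed ones, but are neither listed nor needed, are in the scene too. Leave any orange or yellow look-alike of the pin alone.

How it is judged:
By the outcome, as a careful person would: the job done as asked, in the order asked, and still so for the second after the job is handed in, with the robot touching nothing.
It also fails if it takes over 72 s, if anything falls off the work surface, if the arm or the gripper's body presses on something with over 40 N, if the wrist force passes 120 N, or if a joint passes its speed limit or range.

## Working session

There is one attempt and no reset: what is moved stays moved. The work goes in short steps, each a Python script; the robot and the scene stay as the last script left them, time stands still between calls to the robot, and variables do not carry over. Pictures are saved under pics/ and viewed, at most 10 in all, crops included, and the job is handed in when it is done.

```bash
mkdir -p pics; ls; python3 - <<'E'
from plant import *
import cv2,numpy as np
for n in("scene","top"):
    p,d=camera(n); cv2.imwrite(f"pics/{n}0.png",p); np.save(f"pics/{n}0.npy",d)
    i=camera_info(n); R=cv2.Rodrigues(np.array(i["rvec"],float))[0]; print(n,i["K"],(-R.T@np.array(i["tvec"]).ravel()),R[2])
s=read_state();print(s)
E
```

```text
pics
scene [[433.29584691   0.         321.45435619]
 [  0.         433.29584691 239.68122841]
 [  0.           0.           1.        ]] [1193.88064371  396.39665046  612.05262905] [-0.67341161 -0.42417691 -0.60546737]
top [[487.80590351   0.         322.08341924]
 [  0.         487.80590351 240.93846175]
 [  0.           0.           1.        ]] [ 392.2816425   -17.22925608 1182.09541435] [ 0.15624301  0.02404179 -0.987426  ]
{'time': 0.1, 'joint_positions': array([ 9.96624485e-01,  2.77073147e-01, -2.77371508e-02,  1.26799181e+00,
        2.22904829e-06,  1.46744114e+00]), 'dq': array([ 0.00083208, -0.00075341,  0.00333361,  0.0022054 , -0.00068053,
       -0.00024872]), 'effort': array([ 1.54565667e-03, -4.46708679e+01,  2.96128625e+01,  8.48863012e-03,
       -9.00438090e-05,  9.91196671e-07]), 'eef_pos': array([283.11103134, 556.41802335, 230.2645459 ]), 'orientation': array([[-8.91198025e-01,  4.53613150e-01, -1.09129266e-03],
       [ 4.53614415e-01,  8.91196460e-01, -1.68293106e-03],
       [ 2.09156497e-04, -1.99485092e-03, -9.99997988e-01]]), 'wrist_force': array([-0.30533514, -0.2500477 , -0.98136279]), 'ft_torque': array([0.01893964, 0.04977482, 0.00259396]), 'grasp_force': 0.0, 'grip_width': 85.24833563164924}
```

View pics/scene0.png

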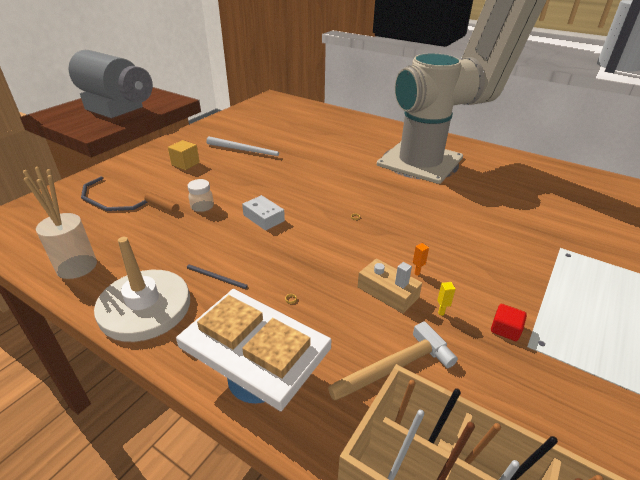

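View pics/top0.png

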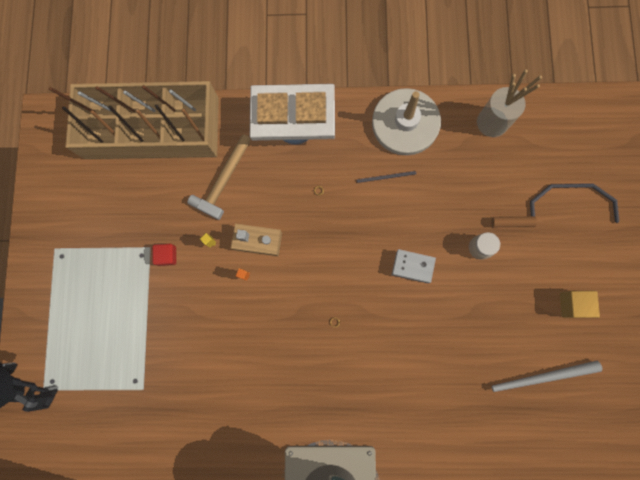

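The scene view shows the stand with the two pins (about 390,283) and the block (263,212). In the top view (+x up, +y left) the stand is at (256,240), with the square pin at (242,235) and the round pin at (266,239). The block is at (414,266), its large hole near (424,264). An orange look-alike stands at (241,273) and a yellow one at (208,240).

```bash
cat > h.py <<'E'
import numpy as np,cv2
from plant import *
def cloud(n,d):
    i=camera_info(n);K=np.array(i["K"]);R=cv2.Rodrigues(np.array(i["rvec"],float))[0];t=np.array(i["tvec"],float).ravel()
    v,u=np.mgrid[:480,:640]; c=np.dstack([(u-K[0,2])/K[0,0]*d,(v-K[1,2])/K[1,1]*d,d])
    return (c-t)@R
def down(a): # tool pointing down, closing axis y at angle a in world
    y=np.array([np.cos(a),np.sin(a),0]);z=np.array([0,0,-1.]);return np.column_stack([np.cross(y,z),y,z])
E
python3 - <<'E'
from h import *
for n,boxes in(("top",dict(stand=(222,215,292,265),block=(385,240,445,292),pin=(232,224,250,244),rpin=(255,230,276,248),orange=(230,262,252,285),yellow=(196,228,220,252))),("scene",dict(stand=(350,255,430,312),block=(238,192,290,232)))):
    d=np.load(f"pics/{n}0.npy");P=cloud(n,d)
    for k,(a,b,c,e) in boxes.items():
        q=P[b:e,a:c].reshape(-1,3);q=q[d[b:e,a:c].ravel()>0]
        lo,hi={"stand":(34,46),"block":(28,39),"pin":(78,92),"rpin":(49,60),"orange":(15,99),"yellow":(15,99)}[k]
        m=q[(q[:,2]>lo)&(q[:,2]<hi)]
        if len(m)<4: print(n,k,len(m),q[:,2].max());continue
        r=cv2.minAreaRect(m[:,:2].astype(np.float32))
        print(n,k,len(m),"medz",np.median(m[:,2]).round(1),"max",m[:,2].max().round(1),"mean",m[:,:2].mean(0).round(1),"rect",np.round(r[0],1),np.round(r[1],1),round(r[2],1))
    q=P[300:310,420:440] if n=="top" else P[240:250,290:310]
    print(n,"table z",np.median(q[...,2]),q[...,2].std())
p=cv2.imread("pics/top0.png")
A=cv2.resize(p[205:295,192:312],None,fx=5,fy=5,interpolation=2)[:, :400*1+200]
B=cv2.resize(p[235:297,380:450],None,fx=5,fy=5,interpolation=2)
C=np.zeros((450,960,3),np.uint8);C[:,:600]=A;C[:310,605:955]=B
cv2.imwrite("pics/c0.png",cv2.resize(C,None,fx=.83,fy=.83))
E
```

```text
top stand 947 medz 38.3 max 45.9 mean [580.7 166.5] rect [581.9 169.1] [111.6  60.6] 81.5
top block 937 medz 32.9 max 38.8 mean [ 513.8 -206.1] rect [ 514.  -206.3] [90.7 60.5] 76.6
top pin 74 medz 82.7 max 87.9 mean [585.6 195.5] rect [585.6 195.3] [18.9 20.1] 80.4
top rpin 54 medz 52.5 max 56.3 mean [577.7 142. ] rect [577.9 142.1] [18.1 18. ] 26.8
top orange 107 medz 69.7 max 76.1 mean [494.9 193.4] rect [496.  195.7] [20.7 19.7] 68.8
top yellow 126 medz 68.9 max 75.8 mean [576.1 277.2] rect [578.2 279.8] [21.1 19.9] 42.3
top table z -0.9978450231306637 83.47382228635642
scene stand 1087 medz 38.6 max 46.0 mean [584.8 176.2] rect [551.1 177.4] [111.1 128.9] 81.3
scene block 549 medz 32.5 max 35.6 mean [ 518.4 -200.3] rect [ 516.1 -202.5] [94.7 62.9] 76.3
scene table z -1.4539133034179672 43.284943244985676
```

View pics/c0.png

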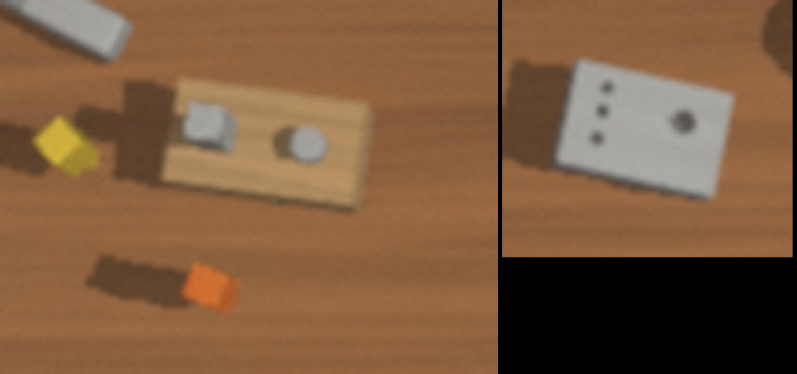

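The crops show the square pin at the stand's left hole and the block's large hole at its lower-right, as listed. Heights and sizes match: the stand's y axis is at 81.5°, the block's at 76.6°, and the pin sits where the stand geometry predicts. Next is the grasp.

```bash
python3 - <<'E'
from h import *
a=np.radians(-8.5);pin=np.array([585.8,195.6])
bk=np.radians(-13.4)
for off in(0,np.pi):
    q=inverse_kinematics([*pin,47],down(a+off));print("pin",off,None if q is None else np.round(q,2))
    for xy in((480,-180),(514,-206),(530,-150),(517,-230)):
        q=inverse_kinematics([*xy,45],down(bk+off));print(off,None if q is None else np.round(q,2))
def dist(o):
    q=inverse_kinematics([*pin,47],down(a+o));return 9 if q is None else abs(q[5])
off=min((0,np.pi),key=dist);R=down(a+off);print(off)
reach([*pin,160],R);movel([*pin,47],velocity=80);close(80)
s=read_state();print(s["time"],s["eef_pos"],s["grip_width"],s["grasp_force"],s["wrist_force"])
movel([*pin,150],velocity=100);wait(.3)
s=read_state();print(s["time"],s["eef_pos"],s["grip_width"],s["grasp_force"],s["wrist_force"])
p,d=camera("scene");cv2.imwrite("pics/g.png",cv2.resize(p[150:350,300:500],None,fx=3,fy=3))
E
```

```text
pin 0 [ 0.22  0.41 -0.25  0.9   0.    1.94]
0 [-0.48  0.26 -0.49  0.83  0.    1.32]
0 [-0.5   0.32 -0.4   0.85  0.    1.31]
0 [-0.39  0.31 -0.41  0.85  0.    1.41]
0 [-0.53  0.34 -0.37  0.86  0.    1.27]
pin 3.141592653589793 [ 0.22  0.41 -0.25  0.9   0.   -1.2 ]
3.141592653589793 [-0.48  0.26 -0.49  0.83  0.   -1.82]
3.141592653589793 [-0.5   0.32 -0.4   0.85  0.   -1.83]
3.141592653589793 [-0.39  0.31 -0.41  0.85  0.   -1.73]
3.141592653589793 [-0.53  0.34 -0.37  0.86  0.   -1.87]
3.141592653589793
4.55 [586.0337849  195.65903632  47.24308359] 18.96229680263447 78.07068586349487 [0.22493684 1.17161003 2.80714348]
6.0333 [585.54687259 195.54790853 149.48714708] 19.33234389993967 78.01130890846252 [-0.55395968 -0.03670636 -1.90663394]
```

View pics/g.png

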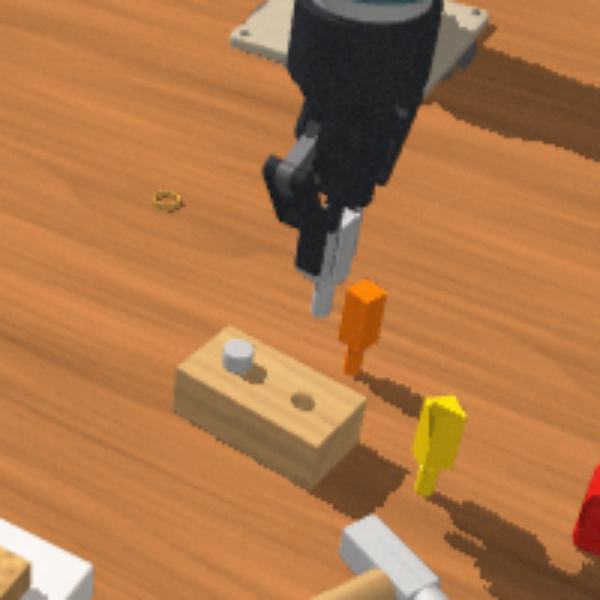

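The pin is held upright and clear of the stand (foot near 322,312 in the crop), and the other pin and look-alikes are undisturbed. Now the touches.

```bash
cat >> h.py <<'E'
b=np.radians(-13.4);bx=np.array([np.cos(b),np.sin(b)]);by=np.array([-bx[1],bx[0]])
C=np.array([514.5,-205.5]);R=down(b+np.pi)
W=lambda x,y:C+x*bx+y*by
def touch(x,y,dirn):
    st=W(x,y)
    movel([*st,90],R,velocity=200);movel([*st,45.5],velocity=80);wait(.3)
    f0=read_state()["wrist_force"]
    e=st+dirn*18
    hit=movel([*e,45.5],velocity=7,stop_force=1.8)
    wait(.15)
    F=lambda:-(read_state()["wrist_force"]-f0)[:2]@dirn
    cur=read_state()["eef_pos"][:2];f=[F()]
    for _ in range(2): wait(.5);f.append(F())
    s=read_state();print(hit,s["time"],"travel",((s["eef_pos"][:2]-st)@dirn).round(2),"eef",s["eef_pos"].round(2),"F",np.round(f,2))
    return s["eef_pos"][:2],st
E
python3 - <<'E'
from h import *
reach([*W(-47,27),120],R)
p,st=touch(-47,27,bx)
np.save("t1.npy",p)
E
```

```text
True 11.475 travel 8.64 eef [ 483.51 -170.03   44.29] F [-0.22  0.03 -1.12]
```

```bash
python3 - <<'E'
from h import *
def rd(n=6):
    o=[]
    for _ in range(n): wait(.05);s=read_state();o.append(s["wrist_force"])
    return np.array(o),s
o,s=rd();print(s["time"],o.round(2).tolist(),(o[:,:2]@bx).round(2))
for k in range(3):
    p=s["eef_pos"][:2]
    h=movel([*(W(-47,27)+bx*(9.2+.6*k)),45.5],velocity=6,stop_force=2.5)
    o,s=rd(4);print(h,s["time"],((s["eef_pos"][:2]-W(-47,27))@bx).round(2),(o[:,:2]@bx).round(2),o[:,2].round(1))
p,d=camera("scene");cv2.imwrite("pics/t1.png",cv2.resize(p[130:260,200:330],None,fx=4.5,fy=4.5))
E
```

```text
11.775 [[-0.43, 0.01, -1.6], [0.21, 0.15, -1.46], [0.46, -0.49, -2.08], [0.01, 0.52, -1.27], [0.41, -0.28, -1.25], [-0.11, 0.69, -1.48]] [-0.42  0.17  0.56 -0.12  0.47 -0.27]
False 12.3583 9.14 [-0.69 -0.36  0.01 -0.06] [-2.3 -2.1 -1.8 -1.9]
False 12.8083 9.82 [ 0.88  0.07 -0.04 -0.38] [-1.1 -0.6 -1.5 -1.5]
False 13.2583 10.18 [-0.41  0.71 -0.05 -0.68] [-1.2 -0.6 -2.1 -2.4]
```

View pics/t1.png

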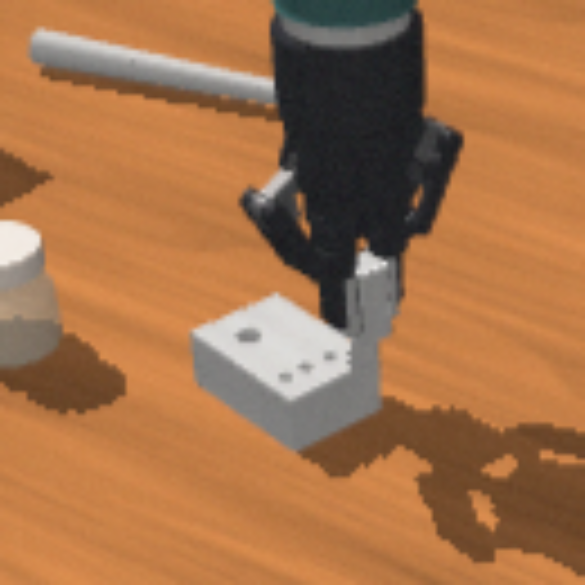

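No contact yet: the shank stands just short of the block's near face at its left end, and the earlier stop was sensor noise (about 0.5 N). I'll use averaged readings instead.

```bash
cat >> h.py <<'E'
def avg(n=10):
    o=[]
    for _ in range(n): wait(.02);s=read_state();o.append([*s["wrist_force"][:2],*s["eef_pos"][:2]])
    return np.mean(o,0)
def press(x,y,dirn,t0,tmax=18):
    st=W(x,y);f0=avg(15)[:2];t=t0;log=[]
    while t<tmax:
        hit=movel([*(st+dirn*(t+.9)),45.5],velocity=7,stop_force=3)
        m=avg(8);t=(m[2:]-st)@dirn;F=-(m[:2]-f0)@dirn;log.append((round(t,2),round(F,2),hit))
        if F>1.2: break
    # trim to ~3 N
    c=t+.0
    for _ in range(6):
        if 2.2<F<4: break
        c+=.15 if F<=2.2 else -.15
        movel([*(st+dirn*c),45.5],velocity=5);m=avg(8);F=-(m[:2]-f0)@dirn;log.append((round((m[2:]-st)@dirn,2),round(F,2),"trim"))
    wait(.6);m=avg(20);F=-(m[:2]-f0)@dirn
    s=read_state();print(s["time"],log,"hold F",F.round(2),"travel",((m[2:]-st)@dirn).round(2),"eef",s["eef_pos"].round(2))
    return m[2:]
def leave(dirn):
    p=read_state()["eef_pos"][:2]-dirn*10;movel([*p,45.5],velocity=60)
E
python3 - <<'E'
from h import *
np.save("t1.npy",press(-47,27,bx,10.2))
E
```

```text
15.675 [(np.float64(10.28), np.float64(2.17), False), (np.float64(10.24), np.float64(1.99), 'trim'), (np.float64(10.29), np.float64(2.55), 'trim')] hold F 3.53 travel 10.31 eef [ 485.1  -170.68   45.41]
```

```bash
python3 - <<'E'
from h import *
leave(bx)
movel([*W(-45,-27),45.5],R,velocity=100);wait(.2)
movel([*(W(-47,-27)+bx*6.5),45.5],velocity=40);wait(.2)
np.save("t2.npy",press(-47,-27,bx,6.5))
leave(bx)
s=read_state();print(s["time"],s["eef_pos"])
t1,t2=np.load("t1.npy"),np.load("t2.npy");d=t1-t2;print("yaw",np.degrees(np.arctan2(d[1],d[0]))-90)
E
```

```text
20.5833 [(np.float64(7.43), np.float64(0.44), False), (np.float64(8.35), np.float64(0.3), False), (np.float64(9.27), np.float64(0.36), False), (np.float64(9.89), np.float64(1.11), False), (np.float64(9.98), np.float64(3.94), False)] hold F 5.53 travel 10.05 eef [ 472.3  -223.13   45.31]
20.9167 [ 463.2499502  -221.08089478   45.80473204]
yaw -13.676429820888202
```

```bash
cat >> h.py <<'E'
def press2(x,y,dirn,t0,tmax=18):
    st=W(x,y);f0=avg(15)[:2];c=t0;log=[];F=0
    while c<tmax:
        step=.6 if F<.9 else .12
        c+=step;movel([*(st+dirn*c),45.5],velocity=7,stop_force=3);m=avg(10);F=-(m[:2]-f0)@dirn
        log.append((round(float((m[2:]-st)@dirn),2),round(float(F),2)))
        if F>1.6: break
        if F<.9:c=max(c,float((m[2:]-st)@dirn))
    for _ in range(6):
        m=avg(10);F=-(m[:2]-f0)@dirn;log.append(("hold",round(float((m[2:]-st)@dirn),2),round(float(F),2)))
        if F>4 or F<1.8:
            c=float((m[2:]-st)@dirn)+(.1 if F<1.8 else -.1);movel([*(st+dirn*c),45.5],velocity=5)
    print(read_state()["time"],log);return m[2:]
E
python3 - <<'E'
from h import *
p=read_state()["eef_pos"][:2]
movel([*p,85],velocity=150);movel([*W(0,63),85],R,velocity=200);movel([*W(0,63),45.5],velocity=80)
movel([*(W(0,63)-by*7.5),45.5],velocity=40);wait(.2)
np.save("t3.npy",press2(0,63,-by,7.5))
s=read_state();print(s["time"],s["eef_pos"])
E
```

```text
29.2583 [(8.11, 0.03), (8.73, 0.25), (9.35, 0.1), (9.96, 0.13), (10.57, -0.02), (11.19, 0.33), (11.8, 0.0), (12.42, -0.02), (13.04, -0.0), (13.39, 1.28), (13.46, 2.58), ('hold', 13.48, 2.94), ('hold', 13.5, 3.23), ('hold', 13.5, 3.76), ('hold', 13.53, 4.16), ('hold', 13.48, 3.43), ('hold', 13.48, 3.3)]
29.2583 [ 525.93202884 -157.31595476   45.47276758]
```

```bash
python3 - <<'E'
from h import *
leave(-by)
t1,t2,t3=[np.load(f"t{i}.npy") for i in(1,2,3)]
d=(t1-t2)/np.linalg.norm(t1-t2);Y=d;X=np.array([d[1],-d[0]])
H=(((t1+t2)/2@X)-.12+44)*X+((t3@Y)+.12-71)*Y
print("hole tcp",H,"camera est",W(8,-20));np.save("H.npy",H)
p=read_state()["eef_pos"][:2];movel([*p,95],velocity=150)
movel([*H,95],R,velocity=150);movel([*H,74],velocity=60);wait(.4)
e=avg()[2:]-H;print("servo err",e)
h=movel([*H,41.5],velocity=20,stop_force=7)
wait(.2);s=read_state();print(h,s["time"],s["eef_pos"],s["wrist_force"],s["ft_torque"])
E
```

```text
hole tcp [ 516.30957494 -227.92310229] camera est [ 517.64724896 -226.80950079]
servo err [ 0.09686008 -0.10037891]
False 33.7917 [ 516.3808724  -227.96235242   41.58177795] [-0.26246307  0.40146773 -1.09030269] [ 0.0042842  -0.01091402 -0.02452538]
```

Went straight in without force. Now seat the shoulder, release and look.

```bash
python3 - <<'E'
from h import *
H=np.load("H.npy")
h=movel([*H,39],velocity=8,stop_force=6);wait(.2);s=read_state();print(h,s["time"],s["eef_pos"],s["wrist_force"],s["grip_width"])
gripper_open();wait(.3);s=read_state();print(s["grip_width"],s["eef_pos"])
movel([*H,150],velocity=100)
movel([400,-60,230],velocity=200);wait(.3)
print(read_state()["time"])
p,d=camera("scene");q,e=camera("top");P=cloud("top",e)[235:297,380:450].reshape(-1,3)
m=P[(P[:,2]>65)&(P[:,2]<90)];print("pin top z",np.median(m[:,2]),m.mean(0),len(m))
B=P[(P[:,2]>28)&(P[:,2]<39)];r=cv2.minAreaRect(B[:,:2].astype(np.float32));print(r)
C=np.zeros((500,760,3),np.uint8);C[:,:500]=cv2.resize(p[160:260,215:315],(500,500));C[:250,505:755]=cv2.resize(q[235:297,385:447],(250,250))
cv2.imwrite("pics/end.png",C)
E
```

```text
True 34.2167 [ 516.43965093 -227.97837718   41.19505596] [-1.49645554  0.50773467  5.35266018] 18.973525661333294
85.30135260629324 [ 515.22593287 -227.28063511   39.97291771]
37.975
pin top z 77.57087892341241 [ 516.69926083 -226.79399899   76.90274056] 91
((514.2607421875, -206.18328857421875), (90.22061157226562, 60.703468322753906), 76.51573181152344)
```

View pics/end.png

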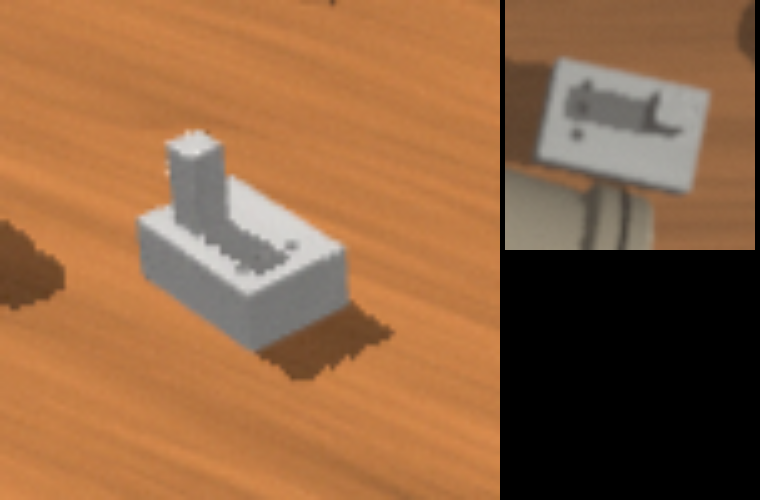

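The pin stands upright in the large hole (head near 197,185 in the crop) with its shoulder on the block. Its top reads 77.6 mm, which is 79 mm given the depth bias of about 1.2 mm seen elsewhere. The block's pose is unchanged to within 0.3 mm.

```bash
python3 -c "
from plant import *
print(hand_in())"
```

```text
the job is handed in; nothing more can be done
None
```

The job is handed in at about 38 s: all three touches were made in order at about 3–4 N, except the second, which crept to 5.5 N; the pin is home and upright in the large hole and released, and the block did not measurably shift.

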